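# Set and guard the flow control, then hold the spring pull at its stroke mark

## Robot

A 6-joint arm with a two-finger parallel gripper is mounted at the origin on the work surface. World frame = base frame: x ahead of the robot, y to its left, z up, the work surface at z = 0. Lengths are in mm, angles in rad, forces in N, time in s.
With the tool pointing down it reaches from about 300 to 775 mm from the base axis. Payload 14.6 kg.
Tool frame: the origin (TCP) lies midway between the tips of the shut fingers; the grasp point (between the pads) lies 19 mm behind it; z points along the fingers, y is the line along which they close (so a half turn about z gives the same grasp; the last joint's range is limited). The gripper opens to 94 mm and grips with 3 to 60 N. Pads are 16 mm wide; open, the fingers measure 119 mm over their backs; the gripper's body (75 mm by 177 mm) begins 78 mm behind the grasp point.
Start: joints at [-0.067, 0.3, 1.521, -0, 1.321, -0.067], TCP at [549.99, -0.002, 205.446] pointing down, gripper open.
Joint ranges: [-3.03, 3.03], [-0.79, 2.21], [0.23, 2.52], [-1.04, 4.18], [0, 3.07], [-2.55, 2.55]. Speed limits (rad/s): [2.22, 2.22, 2.57, 3.14, 3.14, 3.14].

## Interface

Orientations are given as [roll, pitch, yaw] about the fixed x, y, z axes, in that order (R = Rz(yaw) Ry(pitch) Rx(roll)).
In Python, from cell import manip gives the robot as it stands.
- The arm moves only by the shell command python3 -m creep 'ROWS' [OPENING] [FORCE]. ROWS is text: rows parted by semicolons, each of 6 numbers parted by spaces: the shift along the tool's x, y, z normalised to -1 to 1, where 1 is 4 cm, then the turn, a rotation vector about the tool's x, y, z normalised to -1 to 1, where 1 is pi rad. In form: dx dy dz ax ay az; .... A call has 1 to 20 rows; each row shifts and turns the commanded pose from where the row before left it, along the tool's axes as they then stand; what a row does not reach is not made up. A row lasts 1/8 s, in which the tool goes at most 62.5 mm and 10.7 degrees, less where a joint would pass 70% of its speed; a pose out of reach is approached as far as the arm can. A call with a number of a shift or a turn outside -1 to 1 is refused whole. A call with a gripper value outside its range is refused whole. OPENING is the closure, from 0 (fully open) to 1 (shut), set as the call begins (- or left out, the last holds). The fingers move at their own pace and stop on an object; FORCE is the grip in N (left out, the last holds). Time passes only in rows, so rows that do not move let the fingers close. It gives the time, the measured TCP pose, the force, the opening and the grip force at its end, in the units of the state.
- manip.read_state(): the state, without advancing time (a new reading comes with each control period).
- manip.camera(name): name is "scene" or "side" or "wrist"; returns a dict with "color" (400x640x3 uint8, red, green, blue), "range_z" (400x640 float32, mm along the optical axis (not along the pixel's ray), 0 where there is no reading), "camera_matrix" (3x3 intrinsics, pixels), "T" (4x4, takes a point from camera to world coordinates). Camera axes: x right, y down, z forward; pixel columns grow to the right and rows downward; lengths in mm; the calibration is good to about 2 mm. A picture is of the moment at which its call begins.
- manip.sign_off(): hands the job in; it is judged then, once.
The state is a dict: "clock": time; "joints": joint angles; "qd": joint speeds; "effort": joint torques, N m; "eef_pos": TCP position; "eef_rot": TCP orientation; "wrist_force": force on the tool from outside, world axes, zero at the start; "moment": the same for the moment, N m; "finger_gap": finger opening in mm; "finger_force": force on a finger pad.
Only numpy, scipy, OpenCV 4.12 (cv2) and the standard library are available. Lean on these libraries where they do the work, as an engineer would, in place of code of your own. Each camera call takes 0.05 s, during which the arm holds its last target. There are 200 camera calls.

## Task

Get the spring tester ready for a reading: turn the flow-control knob on the grey box until its pointer lines up with the raised mark rib on the panel, then slide the steel guard hood fully over the knob without disturbing the setting. Then draw the spring-return pull on the wooden board out until its pointer is level with the clip on the ruler and keep it there: finish while still holding it, because it springs back when let go. Leave the tools and parts lying around where they are.

Things in the scene. Friction and masses are not known exactly. Their poses are not given: they have to be found in the camera images.
- regulator: Flow-control box, fixed: grey box 110 (x) x 190 (y) x 63 mm high, flat aluminium panel on top. Origin: centre of its underside; z up. The knob's upright axis is at x = 0, y = -45 mm; the guard hood is parked at about y = +40 mm and slides in the box's -y direction over the knob. A round gauge (54 mm wide, 59 mm high) stands against its +x side.
- knob_grip (a point): On the knob's axis, 27 mm above the panel (90 above the bench). Black knob: skirt 38 mm across, 13 high; on it an upright bar to grip, 36 long, 12 thick, from 12 to 35 mm above the panel, centred on the axis. The point's x axis runs along the bar towards the pointer (small nose at the skirt, reaching 23 mm from the axis; white line on that half of the bar). It all turns with the knob.
- knob (a joint): Knob angle, rad, clockwise seen from above; stops at 0 (pointer along the box's +x) and 2.2; starts at 0 to 0.3. Light friction (0.04 Nm); stays where it is left. To reach the mark it always turns clockwise, by 0.5 to 1.5 rad.
- dial_mark (a point): Mark rib by the knob: dark steel, 10 x 3 mm, 3 mm high on the panel, lying radially. The point is the middle of its top, 28.5 mm from the knob's axis; its x axis points radially outward from that axis. The setting is right when the knob's pointer points at it (x axes of knob_grip and dial_mark parallel). Its place varies: 0.8 to 1.5 rad clockwise from the box's +x.
- guard_tab (a point): Grip tab on the guard hood's roof: black block 30 (box x) x 12 (box y) x 28 mm high, 43 to 71 mm above the panel; the point is its centre in plan, 58 mm above the panel (121 above the bench). Hood: steel sheet, 56 x 54 mm in plan, roof top 43 mm above the panel, open below and towards the knob, so it passes over the knob. Fully over, the tab is above the knob's axis.
- guard (a joint): Guard travel, m: 0 = parked, 0.085 = at its stop, fully over the knob; starts at 0 to 0.012. Friction about 1.5 N; stays where it is left.
- tester: Spring tester, fixed: wooden board 260 (x, -110 to +150 mm) x 170 (y) x 20 mm high with a steel channel and black mechanism (front at x = +62, 62 mm wide, top at 75 mm). Origin: under the board, below the resting pull handle; z up. The pull moves along the board's -x, away from the channel. A ruler 16 mm wide, top 34 mm above the bench, runs along x at y = +64, x = -102 to +32 mm.
- pull: Spring-return pull: black upright grip plate 14 (x) x 38 (y) mm, 23 to 83 mm above the bench, on a 10 mm steel rod running +x into the channel. Origin at bench level below the plate's centre, axes as the tester's. Slides along the tester's -x, 0 to 100 mm; at rest its origin is the tester's; spring force 4 N at rest plus 1 N per 10 mm (9 to 12 N at the mark). Gap to the channel 55 mm at rest.
- pull_grip (a point): Centre of the grip plate in plan, 70 mm above the bench (13 mm below its top): where to grip it from above.
- pull_pointer (a point): Tip of the pull's pointer, a steel finger 4 mm wide at y = +53 mm, 34 mm above the bench, directly beside the plate's centre line; it moves along the ruler's edge.
- stroke_mark (a point): Stroke mark: small steel clip straddling the ruler; its ridge is 4 mm wide (along x), 10 mm high above the ruler, across it. The point lies at the ridge's middle in x, at the pointer's y and height; axes as the tester's. Its place varies, 48 to 78 mm from the resting pointer in the pulling (-x) direction. The pull is at the mark when the pointer has the same tester-x as this point.
- screwdriver: Bystander: screwdriver with red handle, 190 mm, lying between box and board.
- wrench: Bystander: steel wrench, 160 mm, lying near the robot.
- pliers: Bystander: green-handled pliers, 160 mm long, lying near the robot.
- bin: Bystander: open blue bin 110 x 160 x 65 mm, off to the left side.
- spool: Bystander: green spool, 56 mm wide, 40 mm high, off to the left side.
- unit: Bystander: upright steel channel with a black block on top, 60 x 50 x 113 mm, off to the right side.
- spacer: Bystander: brass spacer, 20 mm wide, 22 mm high, standing on the wooden board at its far corner beside the channel.

How it is judged (in metres and radians):
On the way, in this order (a step that is already met when the one before it is completed fails the run):
1. the knob's pointer is at the mark rib (angle between the x axis of knob_grip and the x axis of dial_mark, either way round below 0.15 rad), for 0.2 s.
2. the guard is fully over the knob, which is still at the mark (angle between the x axis of knob_grip and the x axis of dial_mark, either way round below 0.15 rad and value of joint guard above 0.078 m), for 0.2 s.
3. the pull is held at the stroke mark by the fingers (x of pull_pointer in the frame of stroke_mark between -0.005 and 0.005 m and contact force between the fingers and pull above 4 N and linear speed of pull below 0.02 m/s), for 0.3 s.
At the end, for the whole second after the job is handed in: The knob points at the mark rib within 0.15 rad (about 8 degrees), the guard is within 7 mm of its stop over the knob, and the pull's pointer is within 5 mm of the clip's middle, at rest, held there by the fingers (contact force above 4 N) (all of step 2 and all of step 3); the arm keeps its last pose, push and grip.
It fails at once if a loose tool or part lying around is moved by more than 30 mm (distance of any of screwdriver, wrench, pliers, bin, spool, unit, spacer from where it was at the start of the episode above 0.03 m).
It also fails if it takes over 56 s, if anything falls off the work surface, if the arm or the gripper's body presses on something with over 40 N, if the wrist force passes 120 N, or if a joint passes its speed limit or range.

## Working session

There is one attempt and no reset: what is moved stays moved. The work goes in short steps, Python scripts to look and compute and a shell command to move; the robot and the scene stay as the last step left them, time stands still between calls to the robot, and variables do not carry over. Pictures are saved under pics/ and viewed, at most 10 in all, crops included, and the job is handed in when it is done.

```bash
mkdir -p pics; ls; python3 - <<'E'
from cell import manip
import cv2,numpy as np
print(manip.read_state())
for n in ("scene","side","wrist"):
    c=manip.camera(n); np.savez(f"pics/{n}0.npz",**c)
    cv2.imwrite(f"pics/{n}0.png",c["color"][:,:,::-1]); print(n,c["T"].round(3).tolist(),c["camera_matrix"].tolist())
E
```

```text
pics
{'clock': 0.0, 'joints': array([-6.66196754e-02,  3.00473160e-01,  1.52159501e+00,  2.93369963e-06,
        1.32074573e+00, -6.65880451e-02]), 'qd': array([-0.00079103, -0.0005297 , -0.00164455, -0.00097387, -0.00094322,
        0.00063027]), 'effort': array([-1.53750298e-03, -5.31805658e+01, -3.52735734e+01,  7.07558286e-02,
        2.43994006e-02, -4.79655944e-05]), 'eef_pos': array([5.49718639e+02, 5.78803693e-03, 2.04879326e+02]), 'eef_rot': array([-3.14037430e+00, -8.40954726e-05,  1.57076392e+00]), 'wrist_force': array([-0.28669832,  0.20364126,  0.09658839]), 'moment': array([-0.00886998,  0.00767669, -0.02569635]), 'finger_force': 0.0, 'finger_gap': 93.55976683282618}
scene [[-0.717, 0.596, -0.362, 912.295], [0.697, 0.616, -0.367, 399.186], [0.005, -0.515, -0.857, 998.096], [0.0, 0.0, 0.0, 1.0]] [[372.0235258421587, 0.0, 316.33131726475557], [0.0, 372.0235258421587, 201.55954169268492], [0.0, 0.0, 1.0]]
side [[0.95, -0.158, 0.27, 198.953], [-0.313, -0.456, 0.833, -947.979], [-0.009, -0.876, -0.482, 667.771], [0.0, 0.0, 0.0, 1.0]] [[390.1494008058143, 0.0, 319.3066305735074], [0.0, 390.1494008058143, 194.04958774981594], [0.0, 0.0, 1.0]]
wrist [[1.0, 0.001, -0.002, 549.848], [0.0, -0.973, -0.23, 64.762], [-0.002, 0.23, -0.973, 384.713], [0.0, 0.0, 0.0, 1.0]] [[338.40311373177104, 0.0, 325.5179183559826], [0.0, 338.40311373177104, 201.36782422096192], [0.0, 0.0, 1.0]]
```

View pics/scene0.png

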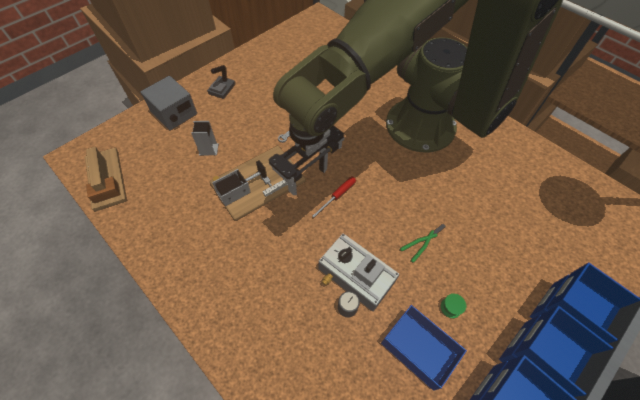

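View pics/wrist0.png

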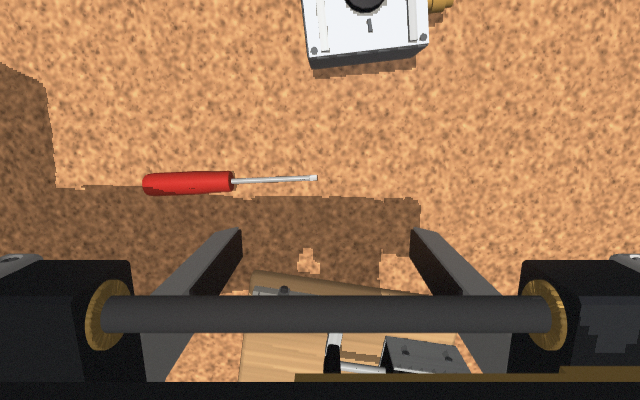

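The scene view shows the knob at about (346,254), the hood tab at (371,265), the gauge at (349,304), the pull plate at (262,172) and the ruler at (274,187). The wrist view shows the near box panel (303–428, 0–70) with the mark rib at about (369,26).

```bash
cat > h.py <<'E'
import numpy as np,cv2
from cell import manip
def shot(n,tag):
    c=manip.camera(n); np.savez(f"pics/{n}{tag}.npz",**c); return c
def world(c):
    z=c["range_z"].astype(float);v,u=np.mgrid[0:400,0:640];K=c["camera_matrix"]
    P=np.stack([(u-K[0,2])/K[0,0]*z,(v-K[1,2])/K[1,1]*z,z,np.ones_like(z)],-1)
    return (P@np.asarray(c["T"]).T)[...,:3]
def pix2z(c,u,v,h):  # intersect the pixel ray with plane z=h
    K=c["camera_matrix"];T=c["T"];d=T[:3,:3]@np.array([(u-K[0,2])/K[0,0],(v-K[1,2])/K[1,1],1]);return T[:3,3]+d*(h-T[2,3])/d[2]
E
python3 - <<'E'
from h import *
c=np.load("pics/scene0.npz");W=world(c)
for n,u,v in [("knob",346,254),("tab",371,265),("gauge",349,298),("pull",262,168),("ruler",274,187)]:print(n,W[v,u].round())
for n in("side",):
    pass
c=np.load("pics/wrist0.npz");W=world(c)
for u,v in[(311,60),(427,40),(369,26)]:print(W[v,u].round())
E
```

```text
knob [588. 183. 100.]
tab [577. 254. 134.]
gauge [656. 261.  61.]
pull [ 562. -190.   86.]
ruler [ 563. -140.   37.]
[536. 119.  57.]
[638. 134.  63.]
[587. 145.  65.]
```

```bash
python3 -m creep '0.8 0 -1 0 0 0;0.8 0 -1 0 0 0;0.8 0 0 0 0 0;0.6 0 0 0 0 0;0 0 0 0 0 0;0 0 0 0 0 0'; python3 - <<'E'
from h import *
c=shot("wrist","1");cv2.imwrite("pics/wrist1.png",c["color"][:,:,::-1]);print(manip.read_state())
E
```

```text
clock: 0.9
eef_pos: [550.0, 119.4, 285.2]
eef_rot: [-3.141, 0.0, 1.571]
wrist_force: [-0.9, -0.5, 0.0]
finger_gap: 93.7
finger_force: 0.0
{'clock': 0.95, 'joints': array([ 1.48403286e-01,  2.82497132e-01,  1.35958929e+00, -1.15718324e-04,
        1.49985349e+00,  1.49111466e-01]), 'qd': array([-0.00332622, -0.0025786 ,  0.00017362,  0.00093278, -0.00128994,
        0.00207989]), 'effort': array([ 6.66952282e-01, -5.37254870e+01, -3.69753206e+01,  9.14671202e-02,
        5.50908182e-03, -2.92601479e-03]), 'eef_pos': array([550.02384096, 119.20507478, 285.27931192]), 'eef_rot': array([-3.14126640e+00,  1.65732056e-04,  1.57009640e+00]), 'wrist_force': array([-0.04004115,  1.05476709, -0.14319929]), 'moment': array([ 0.00287865,  0.02893842, -0.01341801]), 'finger_force': 0.0, 'finger_gap': 93.84817114630506}
```

View pics/wrist1.png

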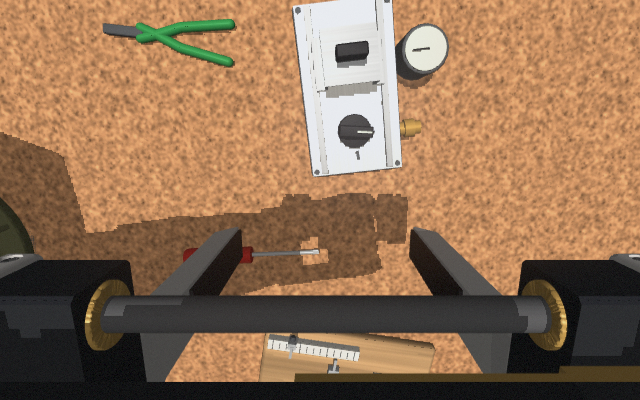

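The wrist view shows the whole box: knob at (355,131) with its pointer towards the right, mark rib at (358,155) and tab at (351,51). The ruler with its clip at (292,341) and the pull pointer at (334,368) are below.

```bash
python3 - <<'E'
from h import *
c=np.load("pics/wrist1.npz");I=c["color"][:,:,::-1]
a=cv2.resize(I[100:180,300:420],None,fx=5,fy=5,interpolation=cv2.INTER_CUBIC)
b=cv2.resize(I[325:385,255:375],None,fx=5,fy=5,interpolation=cv2.INTER_CUBIC)
cv2.imwrite("pics/a1.png",cv2.resize(np.vstack([a,b[:200]]),None,fx=1,fy=1))
W=world(c)
for n,h,pts in[("panel corners",63,[(294,8),(388,0),(401,166),(315,176)]),("knobtop",98,[(355,131)]),("tabtop",134,[(351,45)]),("mark",66,[(358,155)])]:
    for u,v in pts: print(n,pix2z(c,u,v,h).round(1),W[v,u].round())
# panel fit
m=(abs(W[...,2]-64)<5);m[:, :270]=0;m[:,420:]=0;m[190:]=0
p=W[m][:,:2].astype(np.float32);print(len(p),cv2.minAreaRect(p),np.median(W[m][:,2]))
E
```

```text
panel corners [515.5 302.7  63. ] [515. 303.  62.]
panel corners [616.2 310.4  63. ] [616. 310.  65.]
panel corners [639.2 132.3  63. ] [639. 132.  63.]
panel corners [536.7 120.3  63. ] [537. 120.  61.]
knobtop [580.7 174.1  98. ] [581. 174.  99.]
tabtop [572.6 251.4 134. ] [572. 251. 135.]
mark [587.5 145.6  66. ] [587. 146.  66.]
11268 ((590.4591674804688, 219.33627319335938), (136.63877868652344, 187.67030334472656), 6.301495552062988) 63.586996446141484
```

View pics/a1.png

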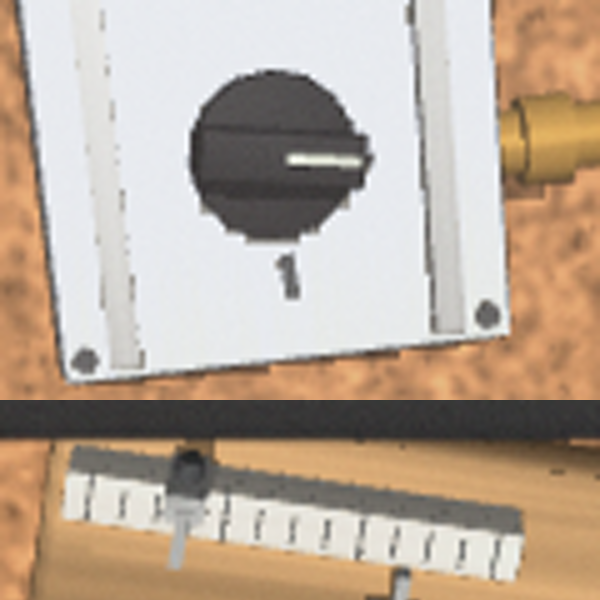

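The zoom shows the knob skirt centred at crop (273,155), the white line running from (290,160) to (363,162), the rib from (283,258) to (294,297), the clip at (180,510) and the pointer tip at (402,572).

```bash
python3 - <<'E'
from h import *
c=np.load("pics/wrist1.npz");W=world(c)
A=lambda x,y,h:pix2z(c,300+x/5-.4,100+y/5-.4,h)
B=lambda x,y,h:pix2z(c,255+x/5-.4,325+(y-400)/5-.4,h)
an=lambda p,q:np.arctan2(*(q-p)[1::-1])
print("skirt",A(273,155,76)); l0,l1=A(290,160,98),A(363,162,98);print("line",l0,l1,an(l0,l1))
r0,r1=A(283,258,66),A(294,297,66);print("rib",r0,r1,an(r0,r1),(r0+r1)/2)
# tab top & knob bar top by depth
for n,m in[("tab",(W[...,2]>128)&(W[...,2]<140)),("bar",(W[...,2]>93)&(W[...,2]<102))]:
    m[:, :300]=0;m[:,395:]=0;m[170:]=0
    p=W[m].astype(np.float32);print(n,len(p),cv2.minAreaRect(p[:,:2]),np.median(p[:,2]))
e0,e1=B(65,518,34),B(520,580,34);print("ruler edge",e0,e1,an(e0,e1),np.linalg.norm(e1-e0))
f0,f1=B(75,447,34),B(523,508,34);print(f0,f1,an(f0,f1))
print("clip finger",B(178,565,34),B(184,500,34),B(190,455,44),"ptr",B(402,572,34),B(402,590,34))
E
```

```text
skirt [581.65819662 173.94290467  76.        ]
line [583.49720314 173.4827373   98.        ] [599.01865899 173.06511947  98.        ] -0.026899351356643644
rib [585.27190646 150.07149669  66.        ] [588.04927368 140.96037619  66.        ] -1.2749118054315491 [586.66059007 145.51593644  66.        ]Traceback (most recent call last):
  File "<stdin>", line 11, in <module>
cv2.error: OpenCV(4.12.0) /io/opencv/modules/imgproc/src/convhull.cpp:143: error: (-215:Assertion failed) total >= 0 && (depth == CV_32F || depth == CV_32S) in function 'convexHull'
```

```bash
python3 - <<'E'
from h import *
c=np.load("pics/wrist1.npz");W=world(c)
B=lambda x,y,h:pix2z(c,255+x/5-.4,325+(y-400)/5-.4,h)
an=lambda p,q:np.arctan2(*(q-p)[1::-1])
for n,m in[("tab",(W[...,2]>128)&(W[...,2]<140)),("bar",(W[...,2]>93)&(W[...,2]<102))]:
    m[:, :300]=0;m[:,395:]=0;m[170:]=0
    p=W[m].astype(np.float32);print(n,len(p),cv2.minAreaRect(p[:,:2].copy()),np.median(p[:,2]) if len(p) else 0)
e0,e1=B(65,518,34),B(520,580,34);print("ruler edge",e0,e1,an(e0,e1),np.linalg.norm(e1-e0))
f0,f1=B(75,447,34),B(523,508,34);print(f0,f1,an(f0,f1))
print("clip finger",B(178,565,34),B(184,500,34),B(190,455,44),"ptr",B(402,572,34),B(402,590,34))
c=np.load("pics/scene0.npz");W=world(c)
m=(W[...,2]>79)&(W[...,2]<92)&(abs(W[...,0]-565)<60)&(abs(W[...,1]+190)<50);print("pull top",W[m].round(),np.argwhere(m).mean(0))
E
```

```text
tab 488 ((573.418701171875, 248.10940551757812), (30.022687911987305, 12.219849586486816), 5.949883460998535) 134.19235
bar 399 ((576.0957641601562, 219.1934051513672), (54.85457992553711, 107.2120361328125), 6.387683868408203) 98.341
ruler edge [ 464.77346543 -138.04076793   34.        ] [ 597.99817747 -158.82418625   34.        ] -0.1547553524991444 134.83610189363606
[ 468.58914018 -114.5667586    34.        ] [ 598.32835372 -134.57309672   34.        ] -0.15299912601057356
clip finger [ 497.37249738 -153.83167476   34.        ] [ 499.64605294 -132.00766511   34.        ] [ 502.84587845 -110.1627417    44.        ] ptr [ 563.22746576 -156.13908894   34.        ] [ 563.26635453 -162.27316791   34.        ]
pull top [[ 551. -224.   83.]
 [ 550. -219.   86.]
 [ 557. -220.   87.]
 [ 554. -220.   84.]
 [ 551. -218.   83.]
 [ 550. -215.   86.]
 [ 560. -222.   83.]
 [ 558. -219.   84.]
 [ 555. -219.   82.]
 [ 554. -214.   85.]
 [ 551. -213.   84.]
 [ 559. -218.   81.]
 [ 558. -215.   82.]
 [ 556. -212.   84.]
 [ 555. -208.   87.]
 [ 552. -208.   84.]
 [ 562. -214.   83.]
 [ 560. -212.   82.]
 [ 558. -210.   83.]
 [ 557. -205.   87.]
 [ 554. -206.   83.]
 [ 552. -202.   85.]
 [ 562. -210.   81.]
 [ 561. -206.   85.]
 [ 558. -205.   83.]
 [ 557. -201.   86.]
 [ 554. -201.   83.]
 [ 552. -198.   83.]
 [ 561. -207.   79.]
 [ 562. -201.   85.]
 [ 559. -198.   85.]
 [ 556. -198.   82.]
 [ 555. -195.   84.]
 [ 551. -195.   80.]
 [ 562. -200.   81.]
 [ 561. -196.   84.]
 [ 559. -194.   84.]
 [ 556. -193.   82.]
 [ 555. -190.   83.]
 [ 565. -198.   80.]
 [ 564. -192.   86.]
 [ 562. -190.   86.]
 [ 560. -187.   87.]
 [ 556. -189.   81.]
 [ 554. -187.   81.]
 [ 566. -191.   83.]
 [ 565. -187.   85.]
 [ 561. -188.   82.]
 [ 558. -187.   79.]] [164.85714286 260.40816327]
```

Knob axis is at about (581.5, 173.7), needing a clockwise turn of about 1.34 rad. The hood has about 75 mm to travel. The pull is at about (557.5, -205) with the tester at -0.153 rad. These all agree with the given sizes.

```bash
python3 -m creep '0.7 0.4 0.4 0 0 0;0.66 0.39 0.4 0 0 0;0 0 0.4 0 0 -0.055;0 0 0.4 0 0 -0.055;0 0 0.4 0 0 -0.055;0 0 0.4 0 0 -0.055;0 0 0.4 0 0 -0.055;0 0 0.3 0 0 -0.055;0 0 0.2 0 0 -0.055;0 0 0.1 0 0 -0.055;0 0 0 0 0 -0.052;0 0 0 0 0 0;0 0 0 0 0 0' 0.47 20; python3 - <<'E'
from h import *
c=shot("side","2");I=c["color"][:,:,::-1]
print(manip.read_state()["joints"])
K=c["camera_matrix"];T=np.linalg.inv(c["T"]);p=K@(T@[581,174,90,1])[:3];u,v=(p[:2]/p[2]).astype(int);print(u,v)
cv2.imwrite("pics/s2.png",cv2.resize(I[v-50:v+40,u-60:u+60],None,fx=5,fy=5,interpolation=cv2.INTER_CUBIC))
E
```

```text
clock: 2.58
eef_pos: [581.7, 173.9, 149.5]
eef_rot: [3.142, 0.0, 3.112]
wrist_force: [-0.0, -0.5, -0.4]
finger_gap: 50.0
finger_force: 0.0
[ 2.30444193e-01  4.74016698e-01  1.41405377e+00 -3.07327870e-05
  1.25339152e+00 -1.31173379e+00]
324 174
```

```bash
python3 -m creep '0 0 0.7 0 0 0;0 0 0.6 0 0 0;0 0 0.3 0 0 0;0 0 0.13 0 0 0;0 0 0 0 0 0' && python3 -m creep '0 0 0 0 0 0;0 0 0 0 0 0;0 0 0 0 0 0;0 0 0 0 0 0;0 0 0 0 0 0' 1 20
```

```text
clock: 3.25
eef_pos: [581.8, 174.4, 80.6]
eef_rot: [3.141, 0.0, 3.116]
wrist_force: [-0.2, -0.1, -0.1]
finger_gap: 49.7
finger_force: 0.0
clock: 3.88
eef_pos: [581.6, 175.4, 80.4]
eef_rot: [3.14, 0.0, 3.117]
wrist_force: [-0.3, 6.1, 0.7]
finger_gap: 11.8
finger_force: 20.0
```

```bash
python3 -m creep '0 0.04 0 0 0 0;0 0 0 0 0 0.054;0 0 0 0 0 0.054;0 0 0 0 0 0.054;0 0 0 0 0 0.054;0 0 0 0 0 0.054;0 0 0 0 0 0.054;0 0 0 0 0 0.054;0 0 0 0 0 0.052;0 0 0 0 0 0;0 0 0 0 0 0;0 0 0 0 0 0'
```

```text
clock: 5.38
eef_pos: [582.0, 176.2, 80.5]
eef_rot: [3.14, -0.0, 1.769]
wrist_force: [4.2, 3.9, -0.0]
finger_gap: 12.0
finger_force: 20.0
```

```bash
python3 -m creep '0 0 0 0 0 0;0 0 0 0 0 0;0 0 -0.3 0 0 0;0 0 -0.8 0 0 0;-0.5 0 -0.9 0 0 0;-0.9 0 -0.9 0 0 0;-0.6 0 -0.9 0 0 0;0 0 0 0 0 0;0 0 0 0 0 0' 0.47 20; python3 - <<'E'
from h import *
c=shot("wrist","3");I=c["color"][:,:,::-1]
K=c["camera_matrix"];T=np.linalg.inv(c["T"]);p=K@(T@[582,175,80,1])[:3];u,v=(p[:2]/p[2]).astype(int);print(u,v)
cv2.imwrite("pics/w3.png",cv2.resize(I[max(0,v-60):v+60,u-80:u+80],None,fx=5,fy=5,interpolation=cv2.INTER_CUBIC)); print(max(0,v-60),u-80)
E
```

```text
clock: 6.5
eef_pos: [596.7, 97.8, 231.9]
eef_rot: [-3.141, -0.0, 1.766]
wrist_force: [0.6, 0.2, 0.3]
finger_gap: 49.8
finger_force: 0.0
326 106
46 246
```

View pics/w3.png

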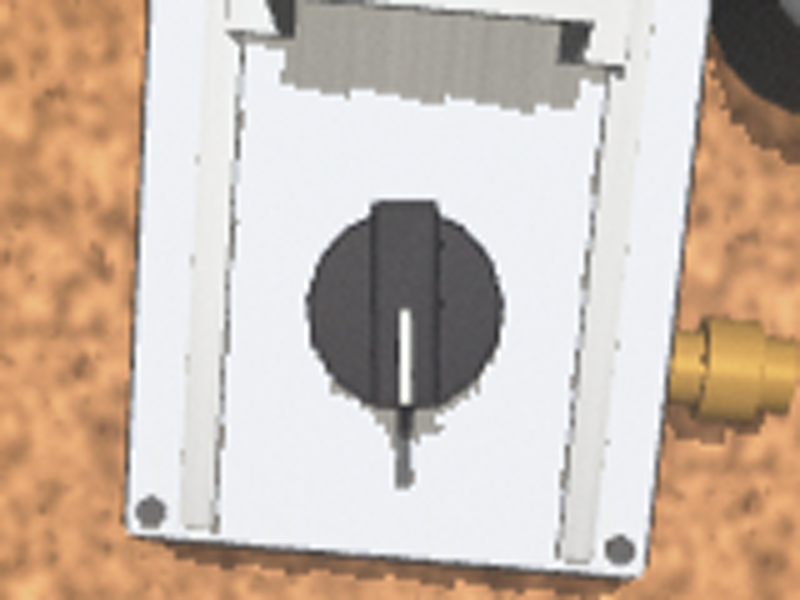

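The knob's white line (406,310)–(404,405) and the rib at (403,465) are collinear, so the setting is right. Next I move to the hood tab.

```bash
python3 -m creep '0.7 0.05 0 0 0 0;0.9 0.05 0.2 0 0 0;0.9 0.065 0.4 0 0 0;0.9 0 0.6 0 0 0;0.425 0 0.5 0 0 0;0 0 0.35 0 0 0.027;0 0 0 0 0 0;0 0 0 0 0 0' 0.3 20; python3 - <<'E'
from h import *
c=shot("scene","4");W=world(c)
m=(W[...,2]>128)&(W[...,2]<139)&(abs(W[...,0]-574)<25)&(abs(W[...,1]-249)<20);p=W[m];print(len(p),p.mean(0))
E
```

```text
clock: 7.55
eef_pos: [574.3, 248.6, 150.7]
eef_rot: [3.141, -0.0, 1.682]
wrist_force: [0.3, 0.1, 0.5]
finger_gap: 65.6
finger_force: 0.0
0 [nan nan nan]<stdin>:3: RuntimeWarning: Mean of empty slice.
  ret = um.true_divide(
```

Positioned as planned. Next I descend 39 mm and grip the tab.

```bash
python3 -m creep '0 0 0.5 0 0 0;0 0 0.35 0 0 0;0 0 0.13 0 0 0;0 0 0 0 0 0' && python3 -m creep '0 0 0 0 0 0;0 0 0 0 0 0;0 0 0 0 0 0;0 0 0 0 0 0;0 0 0 0 0 0' 1 20
```

```text
clock: 8.1
eef_pos: [574.0, 248.9, 111.1]
eef_rot: [-3.141, 0.0, 1.681]
wrist_force: [-0.6, -0.4, 0.0]
finger_gap: 65.7
finger_force: 0.0
clock: 8.72
eef_pos: [574.1, 248.9, 111.2]
eef_rot: [3.141, -0.0, 1.681]
wrist_force: [1.1, 0.8, 0.4]
finger_gap: 29.9
finger_force: 20.0
```

```bash
python3 -m creep '-0.2 0 0 0 0 0;-0.3 0 0 0 0 0;-0.3 0 0 0 0 0;-0.3 0 0 0 0 0;-0.3 0 0 0 0 0;-0.2 0 0 0 0 0;-0.15 0 0 0 0 0;0 0 0 0 0 0;0 0 0 0 0 0;0 0 0 0 0 0'; python3 -m creep '-0.05 0 0 0 0 0;-0.05 0 0 0 0 0;0 0 0 0 0 0;0 0 0 0 0 0'
```

```text
clock: 9.98
eef_pos: [581.8, 179.4, 111.1]
eef_rot: [3.141, 0.0, 1.681]
wrist_force: [3.9, -0.5, 2.2]
finger_gap: 29.6
finger_force: 20.0
clock: 10.48
eef_pos: [582.2, 175.3, 111.2]
eef_rot: [3.141, 0.0, 1.681]
wrist_force: [5.3, 1.0, 2.0]
finger_gap: 30.1
finger_force: 20.0
```

```bash
python3 -m creep '-0.05 0 0 0 0 0;0 0 0 0 0 0;0 0 0 0 0 0';python3 -m creep '-0.05 0 0 0 0 0;0 0 0 0 0 0;0 0 0 0 0 0'
```

```text
clock: 10.85
eef_pos: [582.3, 174.4, 111.1]
eef_rot: [3.141, -0.001, 1.681]
wrist_force: [4.5, 7.3, 1.2]
finger_gap: 29.6
finger_force: 20.0
clock: 11.22
eef_pos: [582.3, 174.1, 111.1]
eef_rot: [3.141, -0.004, 1.682]
wrist_force: [4.2, 18.3, 0.5]
finger_gap: 29.9
finger_force: 20.0
```

The stop is felt: force rises with no further travel. I release, lift, and go to look at the tester.

```bash
python3 -m creep '0.08 0 0 0 0 0;0 0 0 0 0 0' && python3 -m creep '0 0 0 0 0 0;0 0 0 0 0 0;0 0 0 0 0 0;0 0 -0.4 0 0 0;0 0 -0.8 0 0 0;0 0 -0.9 0 0 0;0 0 -0.9 0 0 0;-0.5 0 -0.9 0 0 0;-0.9 0 0 0 0 0;-0.9 0 0 0 0 0.028;-0.9 0 0 0 0 0.028;-1 0 0 0 0 0.028;-1 0 0 0 0 0;-1 0 0 0 0 0;-1 0 0 0 0 0;-1 0 0 0 0 0;-1 0 0 0 0 0;-0.6 0 0 0 0 0;0 0 0 0 0 0;0 0 0 0 0 0' 0.3 20; python3 - <<'E'
from h import *
c=shot("wrist","5");I=c["color"][:,:,::-1]
cv2.imwrite("pics/w5.png",I)
E
```

```text
clock: 11.48
eef_pos: [582.3, 175.0, 111.2]
eef_rot: [3.141, -0.0, 1.681]
wrist_force: [4.8, 2.3, 2.0]
finger_gap: 30.1
finger_force: 20.0
clock: 13.98
eef_pos: [556.2, -213.5, 267.7]
eef_rot: [3.141, -0.0, 1.417]
wrist_force: [0.4, -0.6, 0.3]
finger_gap: 65.8
finger_force: 0.0
```

View pics/w5.png

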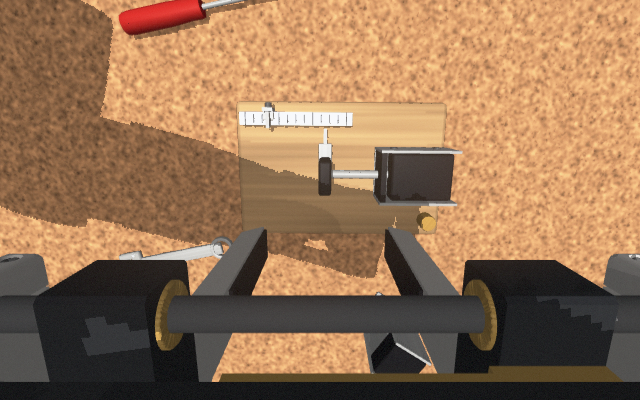

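The tester is square-on: plate at (325,176), pointer at (326,130), clip at (268,117), wrench at (220,248) and spacer at (428,222). I zoom in to read the clip and pointer.

```bash
python3 - <<'E'
from h import *
c=np.load("pics/wrist5.npz");I=c["color"][:,:,::-1];W=world(c)
cv2.imwrite("pics/a5.png",cv2.resize(I[95:200,230:365],None,fx=5.5,fy=5.5,interpolation=cv2.INTER_CUBIC))
m=(W[...,2]>78)&(W[...,2]<90)
m[:, :310]=0;m[:,340:]=0;m[:150]=0;m[200:]=0
p=W[m].astype(np.float32);print(len(p),cv2.minAreaRect(p[:,:2].copy()),np.median(p[:,2]))
E
```

```text
427 ((554.9904174804688, -209.11685180664062), (37.74632263183594, 13.288211822509766), 81.36082458496094) 83.33004
```

View pics/a5.png

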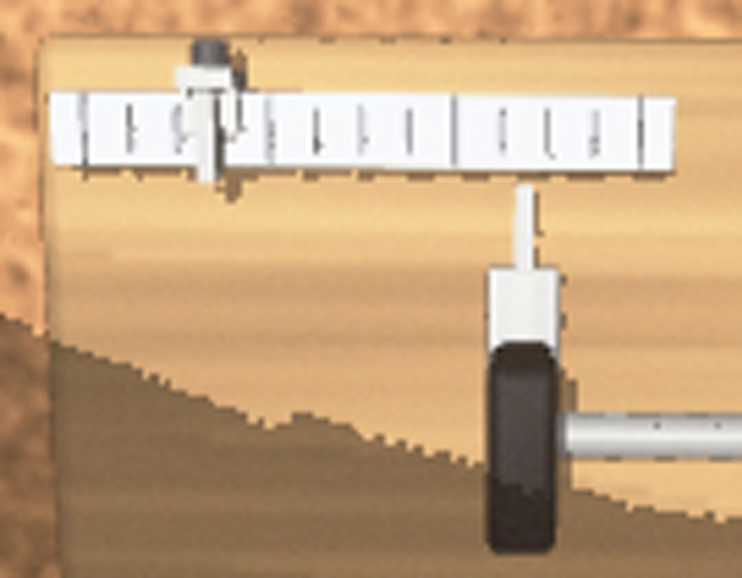

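```bash
python3 - <<'E'
from h import *
c=np.load("pics/wrist5.npz");W=world(c)
B=lambda x,y,h:pix2z(c,230+x/5.5-.4,95+y/5.5-.4,h)
an=lambda p,q:np.arctan2(*(q-p)[1::-1])
t=(an(B(50,165,34),B(676,172,34))+an(B(50,92,34),B(676,98,34)))/2;print("theta",t)
e=np.array([np.cos(t),np.sin(t),0])
ptr,clip,pl=B(525.5,200,34),B(205.5,130,44),B(521,450,83)
print(ptr,clip,pl,"stroke",e@(ptr-clip),"alt",e@(ptr-B(208,140,44)), "plate-ptr",e@(pl-ptr))
r0,r1=B(50,130,34),B(676,135,34);print("len",e@(r1-r0),"rest-x on ruler: ptr",e@(ptr-r0)-102,"clip",e@(clip-r0)-102)
# clip ridge from depth
R=(W-ptr)@e; m=(W[...,2]>40.5)&(W[...,2]<48);m[:,:262]=0;m[:,274:]=0;m[:112]=0;m[129:]=0;print(m.sum(),np.sort(R[m])[[0,-1]] if m.any() else 0,np.median(R[m]))
print(W[[118,122,125],267:270,2].round())
E
```

```text
theta -0.16367196517540736
[ 563.78872297 -160.52907473   34.        ] [ 499.48216887 -135.69422992   44.        ] [ 555.76435509 -206.93285312   83.        ] stroke 67.4937807265365 alt 67.02775627725539 plate-ptr -0.3559939578543849
len 135.07621021099695 rest-x on ruler: ptr 0.7276666535327649 clip -66.76611407300373
68 [-69.90794795 -63.31839371] -67.34132465346475
[[45. 44. 41.]
 [45. 45. 42.]
 [45. 44. 42.]]
```

```bash
python3 - <<'E'
from h import *
W=world(np.load("pics/wrist5.npz"));print(W[170:180:2,345:370:8,2].round())
E
python3 -m creep '0.13 -0.04 0.7 0 0 0;0 0 0.9 0 0 0;0 0 0.9 0 0 0;0 0 0.8 0 0 0;0 0 0.6 0 0 0.002;0 0 0 0 0 0;0 0 0 0 0 0'
```

```text
[[47. 47. 46. 46.]
 [51. 50. 49. 50.]
 [51. 49. 50. 52.]
 [49. 49. 50. 51.]
 [46. 47. 49. 49.]]
clock: 14.9
eef_pos: [556.0, -208.5, 112.4]
eef_rot: [3.14, 0.0, 1.411]
wrist_force: [-0.0, -0.2, 0.1]
finger_gap: 65.8
finger_force: 0.0
```

```bash
python3 -m creep '0 0 0.6 0 0 0;0 0 0.5 0 0 0;0 0 0.32 0 0 0;0 0 0 0 0 0' && python3 -m creep '0 0 0 0 0 0;0 0 0 0 0 0;0 0 0 0 0 0;0 0 0 0 0 0;0 0 0 0 0 0' 1 40
```

```text
clock: 15.4
eef_pos: [555.4, -208.7, 54.4]
eef_rot: [-3.141, -0.0, 1.411]
wrist_force: [-1.0, 0.0, -0.2]
finger_gap: 65.9
finger_force: 0.0
clock: 16.02
eef_pos: [555.3, -208.8, 54.3]
eef_rot: [3.142, 0.0, 1.411]
wrist_force: [0.4, 0.0, -0.0]
finger_gap: 19.1
finger_force: 0.0
```

```bash
python3 -m creep '0 0 0 0 0 0;0 0 0 0 0 0;0 0 0 0 0 0' && python3 -m creep '0 -0.15 0 0 0 0;0 -0.25 0 0 0 0;0 -0.3 0 0 0 0;0 -0.3 0 0 0 0;0 -0.3 0 0 0 0;0 -0.2 0 0 0 0;0 -0.1 0 0 0 0;0 -0.05 0 0 0 0;0 0 0 0 0 0;0 0 0 0 0 0;0 0 0 0 0 0'; python3 - <<'E'
from h import *
for n in("scene","side","wrist"):
    c=shot(n,"6")
    K=c["camera_matrix"];T=np.linalg.inv(c["T"]);p=K@(T@[498,-146,38,1])[:3];u,v=(p[:2]/p[2]).astype(int);print(n,u,v,p[2])
    if n!="wrist":cv2.imwrite(f"pics/{n}6.png",cv2.resize(c["color"][v-35:v+35,u-45:u+45,::-1],None,fx=6,fy=6,interpolation=cv2.INTER_CUBIC))
cv2.imwrite("pics/both6.png",np.vstack([cv2.resize(cv2.imread(f"pics/{n}6.png"),(385,300)) for n in("scene","side")]))
cv2.imwrite("pics/w6.png",np.hstack([np.vstack([cv2.imread("pics/both6.png")]),cv2.resize(c["color"][200:400,180:420,::-1],(415,346)) if 0 else np.vstack([cv2.resize(c["color"][:,:,::-1],(415,260)),np.zeros((340,415,3),np.uint8)])]))
E
```

```text
clock: 16.4
eef_pos: [555.6, -208.8, 54.3]
eef_rot: [3.141, 0.0, 1.411]
wrist_force: [4.1, -0.9, -3.0]
finger_gap: 13.8
finger_force: 40.0
clock: 17.77
eef_pos: [490.9, -198.2, 54.3]
eef_rot: [3.14, 0.0, 1.411]
wrist_force: [9.5, 0.4, -6.4]
finger_gap: 13.7
finger_force: 40.0
scene 288 173 1172.705244233143
side 333 245 1052.8377886282879
wrist 323 142 193.53266240173804
```

View pics/w6.png

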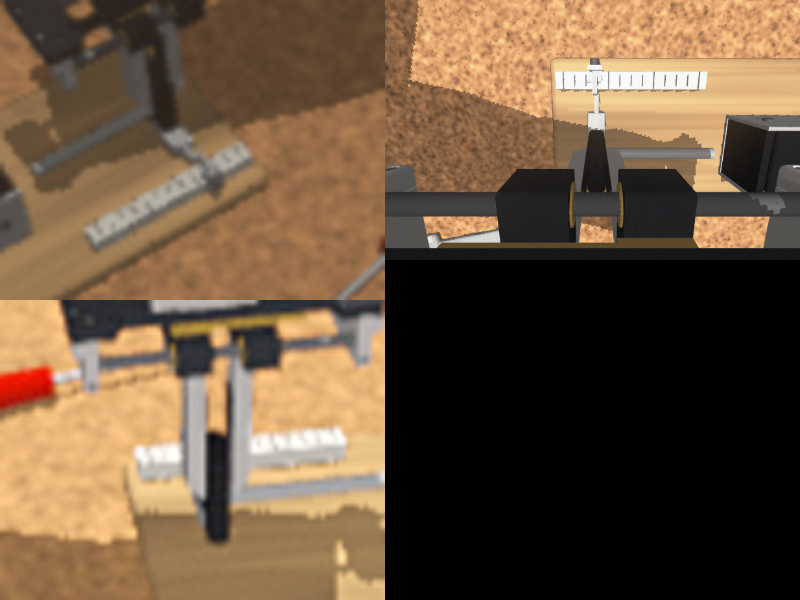

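The wrist panel shows the pointer practically meeting the clip. I zoom in on the wrist image there.

```bash
python3 - <<'E'
from h import *
c=np.load("pics/wrist6.npz");cv2.imwrite("pics/a6.png",cv2.resize(c["color"][85:200,280:380,::-1],None,fx=5,fy=5,interpolation=cv2.INTER_CUBIC))
E
```

```text
(no output)
```

View pics/a6.png

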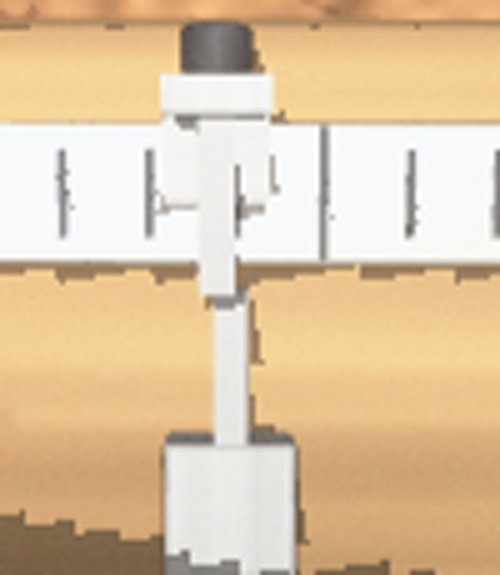

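Clip ridge is centred at x≈218 and the pointer at ≈232, about 1.6 mm short. I pull 1.6 mm further and check the settled state.

```bash
python3 -m creep '0 -0.04 0 0 0 0;0 0 0 0 0 0;0 0 0 0 0 0;0 0 0 0 0 0;0 0 0 0 0 0;0 0 0 0 0 0;0 0 0 0 0 0'; python3 - <<'E'
from h import *
c=shot("wrist","7");cv2.imwrite("pics/a7.png",cv2.resize(c["color"][85:200,280:380,::-1],None,fx=5,fy=5,interpolation=cv2.INTER_CUBIC))
W=world(shot("scene","7"));m=(W[...,2]>125)&(W[...,2]<140)&(abs(W[...,0]-580)<30)&(abs(W[...,1]-190)<80);print(m.sum(),W[m].mean(0))
E
```

```text
clock: 18.8
eef_pos: [489.4, -198.0, 54.3]
eef_rot: [3.14, 0.0, 1.411]
wrist_force: [10.9, -1.0, -7.4]
finger_gap: 13.8
finger_force: 40.0
61 [584.34733726 178.27600549 134.03538943]
```

View pics/a7.png

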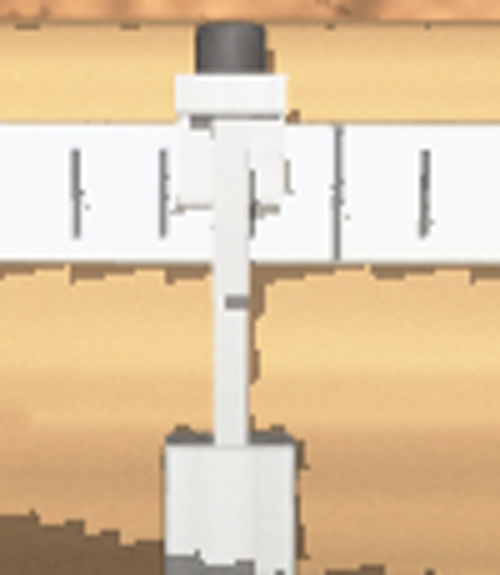

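The pointer and clip ridge are now both centred at x≈232. The hood tab is over the knob axis, and the grip is steady.

```bash
python3 -c "
from cell import manip
print(manip.sign_off())"
```

```text
the job is handed in; nothing more can be done
None
```

The job is handed in: the knob points at the mark rib, the guard hood is at its stop over the knob, and the gripper is still holding the pull with its pointer level with the clip, finished at about 19 s of the 56 s allowed; sign-off returned no verdict.

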